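# Latch the tool case

## Robot

A 7-joint arm with a two-finger parallel gripper is mounted at the origin on the work surface. World frame = base frame: x ahead of the robot, y to its left, z up, the work surface at z = 0. Lengths are in m, angles in rad, forces in N, time in s.
With the tool pointing down it reaches from about 0.425 to 0.925 m from the base axis. Payload 6.8 kg.
Tool frame: the origin (TCP) lies at the very end of the fingers, on their centre line; the grasp point (between the pads) lies 19 mm behind it; z points along the fingers, y is the line along which they close (so a half turn about z gives the same grasp; the last joint's range is limited). The gripper opens to 85 mm and grips with 20 to 120 N. Pads are 22 mm wide; open, the fingers measure 114 mm over their backs; the gripper's body (76 mm by 85 mm) begins 54 mm behind the grasp point. The pads swing forward as they close: fully open they stand 13 mm farther back than shut.
Start: joints at [-1.273, 0.477, 0.022, 1.555, -0.011, 1.109, -0.083], TCP at [0.266, 0.62, 0.231] pointing down, gripper open.
Joint ranges: [-2.96, 2.96], [-0.34, 2.1], [-1.41, 1.46], [0.24, 2.44], [-1.37, 4.51], [0.17, 1.92], [-2.96, 2.96]. Speed limits (rad/s): [2.39, 2.39, 3.14, 3.14, 3.14, 3.14, 3.14].

## Interface

Orientations are given as a rotation vector (axis times angle).
In Python, from bench import get_obs, viewer, r gives the robot as it stands. The module is installed in compiled form; this text tells all that it offers.
- The arm moves only by the tool play_rows, never from a script. Its argument "commands" is a list that holds one entry, the list of rows, each a list of 5 numbers: the gripper's target within -1 to 1 (shut at 1, half-way at 0, fully open at -1), then the shift along the tool's x, y, z scaled (see below), then the turn about the tool's z scaled (see below). A call has 1 to 12 rows; each row is the pose to reach, as a shift and turn from the pose commanded when the call began, along the tool's axes at that moment; what a row does not reach only later rows make up. The controller multiplies each number of a shift by 0.2 m and each number of a turn by pi/2 rad. A row lasts 1/12 s, in which the tool goes at most 41.7 mm and 7.16 degrees, less where a joint would pass 70% of its speed; a pose out of reach is approached as far as the arm can. A call with a number of a shift or a turn outside -1 to 1 is refused whole. A call with a gripper value outside its range is refused whole. The fingers move at their own pace and stop on an object; "grip_force" is the grip in N (left out, the last holds). Time passes only in rows, so rows that repeat a pose let the fingers close. It gives the time, the measured TCP pose, the force, the opening and the grip force at its end, in the units of the state.
- get_obs(): the state, without advancing time (a new reading comes with each control period).
- viewer.grab_frame(name): name is "scene" or "top" or "wrist"; returns a dict with "pixels" (420x560x3 uint8, red, green, blue), "fovy" (degrees; the focal length in pixels is half the picture's height over the tangent of half this angle, whatever the lens; pixels are square), "cx", "cy" (the principal point, pixels), "world_to_cam" (4x4, takes a point from world to camera coordinates); the wrist camera has in their place "hand_eye" (4x4, takes a point from camera to tool coordinates, whose origin is the TCP and whose axes are the flange's). Camera axes: x right, y up, looking along -z (the intrinsics and any distortion apply to the point x, -y, -z); pixel columns grow to the right and rows downward; lengths in m; the calibration is good to about 2 mm. The wrist camera is an equidistant fisheye: a pixel r from the principal point sees the ray r / f radians off the axis. A picture is of the moment at which its call begins: read the wrist's pose just before it. There is no depth.
- r.hand_in(): hands the job in; it is judged then, once.
Trained networks look in a picture, given as the dict that the camera call returned (one of the last four; its "shot" number tells which), for a name from the list of things; names that differ only in an ending like _2 or _b are one class to them, and where a whole thing is asked for, a point or a joint stands for the part that bears it (a point fixed in the world has none). Each returns a list of dicts, best first, with "score" (0 to 1); they miss things now and then, are a little off and sometimes report something else, mostly with a low value. They report only what shows in the picture. A call takes as long as a camera call.
- viewer.trace(picture, thing): "pixels" (420x560 bool, what is visible of it) and "rect" ([left, top, right, bottom] in pixels, round what is visible of it).
The state is a dict: "clock": time; "joints": joint angles; "qvel": joint speeds; "tau": joint torques, N m; "tcp_pos": TCP position; "orientation": TCP orientation; "contact_force": force on the tool from outside, world axes, zero at the start; "moment": the same for the moment, N m; "grip_width": finger opening in m; "gripper_force": force on a finger pad.
Only numpy, scipy, OpenCV 4.12 (cv2) and the standard library are available. Lean on these libraries where they do the work, as an engineer would, in place of code of your own. Each camera call takes 0.05 s, during which the arm holds its last target. There are 200 camera calls.

## Task

Latch the red tool case shut with the draw latch on its lid: take the loop by its knob, swing it over and hook its bar behind the keeper's lip, let go of it, then press the lever down over centre until it lies fully home. Work by feel: drag the loop lightly over the keeper and bear on it with less than 1.5 kg, and push the lever with less than 2 kg. Leave the things lying around alone.

Things in the scene. Friction and masses are not known exactly. Their poses are not given: they have to be found in the camera images.
- case: Red steel tool case, fixed, 260 x 380 x 110 mm, flat lid (the deck) 110 mm above its underside. Origin: centre of the underside; z up. The draw latch lies on the deck along the case's own +y axis, in its plane x = 0: lever and loop at -y, keeper at +y. Heights below are above the deck.
- lever_pivot (a point): Fixed axis of the latch lever (parallel to the case's x axis), at case y = -30 mm, 20 mm above the deck, between two 26 mm tall cheek plates (27 mm over all in x).
- lever (a joint): Lever angle (rad): 0 = fully home, flat, pointing along case -y from its pivot; pi/2 upright; 2.75 its stop, leaning toward the keeper. A weak spring (0.07 N m/rad) draws it to 1.5, friction 0.035 N m. Once hooked, pressing it down takes up to 14 N at 50 mm from the pivot; dead centre is near 0.35; below that it pulls itself down, but friction may stop it short of home.
- lever_tip (a point): Middle of the free end of the lever's flat steel plate (24 mm wide along case x, 4 mm thick, 46 mm long), 62 mm from the pivot.
- loop (a joint): Angle of the loop on the lever (rad): 0 = folded back parallel to the lever, pointing the same way; grows as the loop swings over toward the keeper (same sense as the lever opens). Elevation of the loop's arms above case +y = pi - lever - loop. Nearly frictionless: it falls under its own weight.
- loop_bar (a point): Centre of the loop's crossbar: round bar 5 mm thick, 43 mm long along case x, 73.9 mm from the loop's hinge. Rigid loop: two 5 mm side arms 38 mm apart, crossbar, and beyond it the knob. At rest it does not reach past the keeper's lip: pulling it outward opens the lever against its spring (up to 10 N).
- loop_knob (a point): Centre of the loop's grip knob, a roller that spins freely on its pin: cylinder 14 mm in diameter, 18 mm long along case x, on a 6 mm stem; 20 mm beyond the crossbar along the arms and 18 mm to the side (upper side when the loop points to the keeper). Pinch it from above across its ends (fingers closing along case x); the loop turns about it.
- keeper_seat (a point): Fixed on the case: where the hooked crossbar's centre lies if the keeper stands at its middle setting: case y = 40 mm, 12.5 mm above the deck. The keeper is screwed down through slots: the real one, and its true seat, stands up to 6 mm nearer or farther along case y than this point tells; find it by touch or sight.
- keeper (a joint): Pull of the sprung keeper toward the lever (m), 5.5 N/mm; 0.003 to 0.017 when latched, else 0. Keeper 20 mm wide, base top 10 mm high; hook lip top at 21, underside 17.5 mm, reaching 0.5 mm past the true seat away from the lever; a back wall, 12 mm wide, top at 21 mm, faces it across a 6.5 mm gap. The 5 mm bar goes down this gap (centre 3 to 4.5 mm past the true seat), then back under the lip.
- tape: Black roll of tape, 60 mm wide, 19 mm high, lying on the deck; bystander. Origin: centre of its underside.
- socket: Steel socket, 28 mm wide, 38 mm tall, standing on the deck; bystander. Origin: centre of its underside.
- driver: Screwdriver lying on the bench beyond the case, 200 mm long; bystander. Origin: middle of its underside.
- jar: Blue jar, 60 mm wide, 80 mm tall, standing on the bench beside the case; bystander. Origin: centre of its underside.
- loop_hinge (a point): Axis of the loop's hinge on the lever: 14 mm from the lever's pivot, at elevation (lever - 0.243 rad) above the case's -y direction.

How it is judged:
On the way:
1. the loop's bar lies behind the keeper, below its lip, with the lever still up (y of loop_bar in the frame of case above 0.0325 m and z of loop_bar in the frame of case below 0.1265 m and value of joint lever above 1 rad), for 0.2 s.
At the end, for the whole second after the job is handed in: The lever is fully down (within 0.06 rad of home) and at rest, the loop's bar is still hooked below the keeper's lip and the keeper is drawn more than 2 mm against its spring (value of joint lever below 0.06 rad and value of joint keeper above 0.002 m and z of loop_bar in the frame of case below 0.1265 m and velocity of joint lever below 0.1 rad/s); the robot touches nothing.
It fails at once if the lever's plate is pushed with more than 22 N (contact force between the fingers and lever_c2 above 22 N).
It fails at once if the held loop bears on the keeper with more than 15 N (contact force between the fingers and loop above 1 N and contact force between loop and keeper above 15 N).
It fails at once if a bystander is moved more than 30 mm (distance of any of tape, socket, driver, jar from where it was at the start of the episode above 0.03 m).
It also fails if it takes over 72 s, if anything falls off the work surface, if the arm or the gripper's body presses on something with over 40 N, if the wrist force passes 120 N, or if a joint passes its speed limit or range.

## Working session

There is one attempt and no reset: what is moved stays moved. The work goes in short steps, Python scripts to look and compute and a tool call to move; the robot and the scene stay as the last step left them, time stands still between calls to the robot, and variables do not carry over. Pictures are saved under pics/ and viewed, at most 10 in all, crops included, and the job is handed in when it is done.

Besides the shell and the picture viewer there is one more tool, called after ">>>" as name([rows], argument=value, ...), one row to a line, values as JSON. play_rows: Moves the arm, as the interface text tells. Shifts and turns lie within -1 to 1; 1 stands for 0.2 m of shift or pi/2 rad of turn. Its arguments: {"type":"object","properties":{"commands":{"type":"array","items":{"type":"array","items":{"type":"array","items":{"type":"number","minimum":-1,"maximum":1}}}},"grip_force":{"type":"number"}},"required":["commands"]}

```bash
mkdir -p pics
cat > h.py <<'E'
from bench import get_obs, viewer, r
import numpy as np, cv2
from scipy.spatial.transform import Rotation as R
def save(p,n,box=None,s=1):
    im=p["pixels"][:,:,::-1]
    if box: im=im[box[1]:box[3],box[0]:box[2]]
    cv2.imwrite("pics/"+n,cv2.resize(im,None,fx=s,fy=s,interpolation=cv2.INTER_CUBIC))
def ray(p,u,v,o=None):
    f=210/np.tan(np.radians(p["fovy"])/2)
    a=np.array([u-p["cx"],v-p["cy"]],float)
    if "world_to_cam" in p:
        T=np.linalg.inv(p["world_to_cam"]); d=np.array([a[0]/f,-a[1]/f,-1])
    else:
        rr=np.hypot(*a); th=rr/f; s=np.sin(th)/max(rr,1e-9)
        d=np.array([a[0]*s,-a[1]*s,-np.cos(th)])
        W=np.eye(4); W[:3,:3]=R.from_rotvec(o["orientation"]).as_matrix(); W[:3,3]=o["tcp_pos"]
        T=W@p["hand_eye"]
    return T[:3,3],T[:3,:3]@d
def onz(p,u,v,z,o=None):
    c,d=ray(p,u,v,o); return c+d*(z-c[2])/d[2]
def proj(p,X,o=None):
    f=210/np.tan(np.radians(p["fovy"])/2); X=np.append(X,1)
    if "world_to_cam" in p:
        c=p["world_to_cam"]@X; return p["cx"]+f*c[0]/-c[2],p["cy"]+f*-c[1]/-c[2]
    W=np.eye(4); W[:3,:3]=R.from_rotvec(o["orientation"]).as_matrix(); W[:3,3]=o["tcp_pos"]
    c=np.linalg.inv(W@p["hand_eye"])@X; q=np.array([c[0],-c[1]]); n=np.hypot(*q); th=np.arctan2(n,-c[2])
    return tuple(np.array([p["cx"],p["cy"]])+f*th*q/n)
E
python3 - <<'E'
from h import *
o=get_obs(); print(o)
a=viewer.grab_frame("top"); b=viewer.grab_frame("scene")
both=np.hstack([a["pixels"],b["pixels"]])
save(a,"top.png"); save(b,"scene.png")
print(a["world_to_cam"].round(3),a["fovy"],b["world_to_cam"].round(3),b["fovy"])
for p in (a,b):
  for n in ["case","lever","loop","loop_knob","keeper","tape","socket","jar","driver"]:
    t=viewer.trace(p,n)
    for q in t[:1]:
        ys,xs=np.nonzero(q["pixels"]); print(n,round(q["score"],2),q["rect"],xs.mean().round(1),ys.mean().round(1))
        if n=="case" and p is a: 
            mr=cv2.minAreaRect(np.c_[xs,ys].astype(np.float32)); print(mr)
E
```

```text
{'clock': 0.0, 'joints': array([-1.27311145,  0.47776213,  0.02235857,  1.55646369, -0.01149549,
        1.1092689 , -0.08307629]), 'qvel': array([-0.00056221, -0.00020084,  0.00027526,  0.00032799,  0.00119695,
       -0.00040477,  0.00052083]), 'tau': array([-1.36814703e-05, -5.96448290e+01,  1.60756577e+00, -2.81196839e+01,
        1.23274143e-02,  9.52168659e-03,  7.80283624e-07]), 'tcp_pos': array([0.26624334, 0.61963536, 0.23034636]), 'orientation': array([-6.32950592e-01, -3.07694876e+00,  2.76506790e-03]), 'contact_force': array([ 0.0727783 , -0.60054941, -0.35915911]), 'moment': array([-0.00897729,  0.04281364,  0.04318561]), 'gripper_force': 0.0, 'grip_width': 0.08533997701031006}
[[ 0.023 -0.999 -0.025 -0.076]
 [ 0.995  0.02   0.097 -0.586]
 [-0.096 -0.027  0.995 -0.941]
 [ 0.     0.     0.     1.   ]] 43.48814853576602 [[-0.715  0.699 -0.019  0.498]
 [-0.456 -0.445  0.771  0.172]
 [ 0.53   0.56   0.637 -1.203]
 [ 0.     0.     0.     1.   ]] 46.29990027712419
case 0.76 [153.0, 133.0, 425.0, 370.2] 285.7 252.4
((286.7994384765625, 250.87229919433594), (159.846923828125, 24
[... 222 characters left out ...]
281.0, 267.6] 269.3 257.9
tape 0.72 [322.3, 158.0, 354.8, 193.3] 339.8 174.6
socket 0.59 [392.3, 251.2, 410.2, 272.0] 400.9 261.1
jar 0.72 [409.3, 178.0, 450.3, 214.2] 430.1 195.6
driver 0.94 [205.2, 120.3, 310.5, 161.5] 270.9 135.7
case 0.7 [185.8, 112.7, 427.0, 293.0] 313.6 209.1
lever 0.64 [262.8, 113.5, 298.8, 167.5] 282.1 143.3
loop 0.83 [260.7, 114.9, 285.2, 163.3] 270.5 123.8
loop_knob 0.55 [259.0, 110.9, 294.1, 169.6] 276.4 135.2
keeper 0.64 [316.2, 171.2, 342.0, 186.1] 329.6 178.8
tape 0.82 [212.3, 170.6, 243.3, 201.9] 229.7 185.9
socket 0.74 [246.1, 121.2, 260.4, 140.6] 250.7 133.9
jar 0.89 [174.8, 156.6, 205.3, 201.6] 187.4 175.9
driver 0.7 [204.4, 268.5, 310.6, 310.6] 241.7 287.4
```

Run:
```python
import cv2,numpy as np
a=cv2.imread("pics/top.png")[110:380,140:460];b=cv2.imread("pics/scene.png")[90:310,160:440]
a=cv2.resize(a,(400,338));b=cv2.resize(b,(400,314))
b=cv2.copyMakeBorder(b,0,24,0,0,0)
cv2.imwrite("pics/v1.png",cv2.resize(np.hstack([a,b]),None,fx=1,fy=1))
```

```text
(no output)
```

View pics/v1.png

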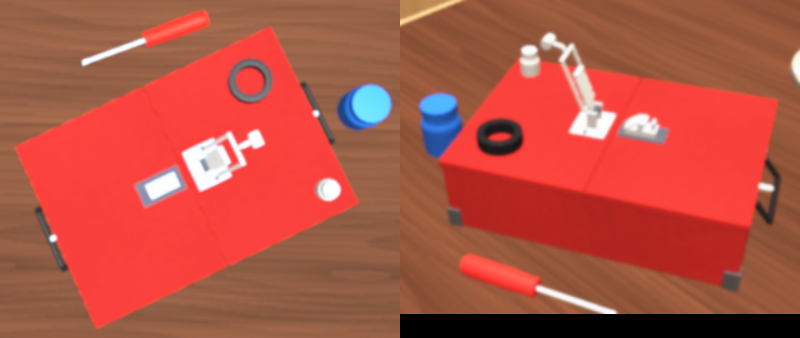

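The top view shows the case turned about 25° with the lever upright and the loop leaning back to the right (knob about px 345,220). The keeper is at about (269,258), with the tape and socket on the lever side.

Run:
```python
from h import *
o=get_obs()
p=viewer.grab_frame("top"); w=viewer.grab_frame("wrist"); save(w,"w1.png")
C=[(17,147),(270,27),(357,203),(97,327)]
P=np.array([onz(p,140+u*.8,110+v*.8,.11)[:2] for u,v in C]); print(P.round(3)); 
for i in range(4): print(np.linalg.norm(P[i]-P[(i+1)%4]).round(3))
c=P.mean(0); yd=(P[0]-P[1]+P[3]-P[2]); yd/=np.linalg.norm(yd); yaw=np.arctan2(-yd[0],yd[1]); print("centre",c,"yd",yd,"yaw",yaw)
print("keeper",onz(p,269.3,257.9,.125), "pred",c+yd*.04)
print(w["hand_eye"].round(3), w["fovy"])
Rm=R.from_rotvec(o["orientation"]).as_matrix(); print(Rm.round(3))
# knob line
k,d=ray(p,344.8,220); print(k,d)
for z in (.18,.19,.2,.21): 
    X=onz(p,344.8,220,z)[:2]-c; print(z,X@yd,X@[yd[1],-yd[0]])
for n in ["case","lever","loop","keeper"]:
    for q in viewer.trace(w,n)[:1]:
        ys,xs=np.nonzero(q["pixels"]); print(n,round(q["score"],2),q["rect"],xs.mean().round(1),ys.mean().round(1))
```

```text
[[ 0.548  0.13 ]
 [ 0.718 -0.209]
 [ 0.483 -0.325]
 [ 0.314  0.014]]
0.379
0.262
0.379
0.261
centre [ 0.51561727 -0.09765874] yd [-0.44818547  0.89394059] yaw 0.46473449882643164
keeper [ 0.50094039 -0.06695869  0.125     ] pred [ 0.49768985 -0.06190112]
[[-0.001  0.963  0.268  0.068]
 [ 1.     0.001 -0.001  0.   ]
 [-0.001  0.268 -0.963 -0.142]
 [ 0.     0.     0.     1.   ]] 65.70646984690485
[[-0.919  0.395  0.   ]
 [ 0.395  0.919  0.   ]
 [-0.     0.    -1.   ]]
[ 0.49399672 -0.08976939  0.99063271] [ 0.08291835 -0.11542088 -1.0001397 ]
0.18 -0.0970074719588386 0.0023592793445231437
0.19 -0.09560424589329493 0.0021353693994936858
0.2 -0.09420101982775124 0.0019114594544642472
0.21 -0.09279779376220754 0.0016875495094348018
case 0.82 [2.3, 327.7, 109.4, 420.0] 31.6 364.6
```

View pics/w1.png

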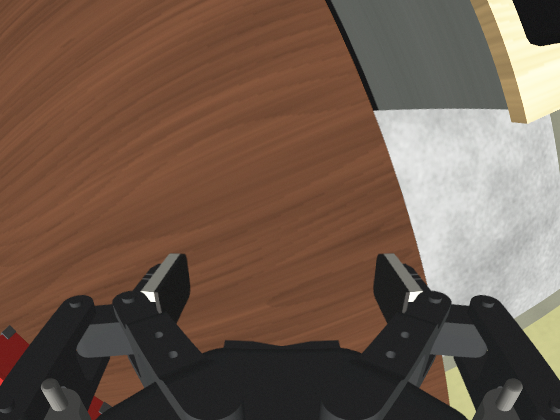

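>>> play_rows([
  [[0, -0.2, -0.2, -0.35, 0], [0, -0.4, -0.4, -0.35, 0], [0, -0.55, -0.6, -0.35, 0], [0, -0.75, -0.8, -0.35, 0], [0, -0.95, -1, -0.35, 0], [0, -0.95, -1, -0.35, 0], [0, -0.95, -1, -0.35, 0]],
], grip_force=20)

```text
clock: 1.88
tcp_pos: [0.3609, 0.3637, 0.3014]
orientation: [0.633, 3.077, 0.001]
contact_force: [1.2, -0.4, 0.4]
grip_width: 0.0427
gripper_force: 0.0
```

>>> play_rows([
  [[0, -0.2, -0.2, 0, 0], [0, -0.4, -0.4, 0, 0], [0, -0.55, -0.6, 0, 0], [0, -0.75, -0.8, 0, 0], [0, -0.95, -1, 0, 0], [0, -0.95, -1, 0, 0], [0, -0.95, -1, 0, 0]],
])

```text
clock: 2.47
tcp_pos: [0.457, 0.1024, 0.3015]
orientation: [0.64, 3.075, 0.0]
contact_force: [0.1, 0.1, 0.0]
grip_width: 0.0427
gripper_force: 0.0
```

>>> play_rows([
  [[0, -0.2, -0.2, 0, 0.07], [0, -0.4, -0.4, 0, 0.14], [0, -0.55, -0.6, 0, 0.2], [0, -0.75, -0.8, 0, 0.3], [0, -0.95, -1, 0, 0.37], [0, -0.95, -1, 0, 0.446], [0, -0.95, -1, 0, 0.446], [0, -0.95, -1, 0, 0.446]],
])

```text
clock: 3.13
tcp_pos: [0.5521, -0.1586, 0.3014]
orientation: [1.661, 2.663, -0.004]
contact_force: [-0.2, -0.3, 1.1]
grip_width: 0.0427
gripper_force: 0.0
```

```bash
cat >> h.py <<'E'
C=np.array([.5156,-.0977]); YD=np.array([-.4482,.8939]); XD=np.array([.8939,.4482])
def cs(P): d=np.asarray(P)[:2]-C; return np.array([d@XD,d@YD,P[2]-.11])*1000
def wd(q): q=np.array(q)/1000; return np.append(C+XD*q[0]+YD*q[1],q[2]+.11)
def st():
    o=get_obs(); M=R.from_rotvec(o["orientation"]).as_matrix(); f=o["contact_force"]
    print("t",round(o["clock"],2),"tcp case",cs(o["tcp_pos"]).round(1),"toolx deg vs case y",np.degrees(np.arctan2(M[:2,0]@XD,M[:2,0]@YD)).round(2),"F case",np.round([f[:2]@XD,f[:2]@YD,f[2]],2),"w",round(o["grip_width"]*1000,1),"gf",round(o["gripper_force"],1)); return o
E
python3 - <<'E'
from h import *
o=st(); print(o["joints"].round(2))
w=viewer.grab_frame("wrist"); save(w,"w2.png")
for n in ["case","lever","loop","loop_knob","keeper","tape","socket"]:
    for q in viewer.trace(w,n)[:1]:
        ys,xs=np.nonzero(q["pixels"]); print(n,round(q["score"],2),q["rect"],xs.mean().round(1),ys.mean().round(1))
for n,q in dict(piv=(0,-30,20),seat=(0,40,12.5),k=(0,-92,105),cxp=(130,190,0),corner=(-130,190,0)).items(): print(n,np.round(proj(w,wd(q),o)))
E
```

```text
t 3.13 tcp case [  5.3 -70.8 191.4] toolx deg vs case y 0.53 F case [-0.33 -0.14  1.13] w 42.7 gf 0.0
[-0.34  0.28  0.63  1.75 -0.17  1.17  0.8 ]
case 0.91 [150.3, 0.0, 401.3, 283.0] 275.7 130.5
lever 0.65 [248.1, 132.8, 306.0, 243.8] 274.5 185.4
loop 0.63 [245.6, 151.4, 303.1, 247.2] 274.6 201.6
loop_knob 0.69 [246.9, 150.6, 302.9, 243.6] 274.8 202.3
keeper 0.77 [265.5, 58.5, 284.1, 99.9] 274.9 79.1
tape 0.85 [318.4, 209.1, 373.9, 259.5] 348.4 231.1
socket 0.78 [180.0, 244.8, 204.7, 282.9] 189.2 263.0
piv [275. 144.]
seat [274.  73.]
k [274. 237.]
cxp [392. -47.]
corner [156. -42.]
```

View pics/w2.png

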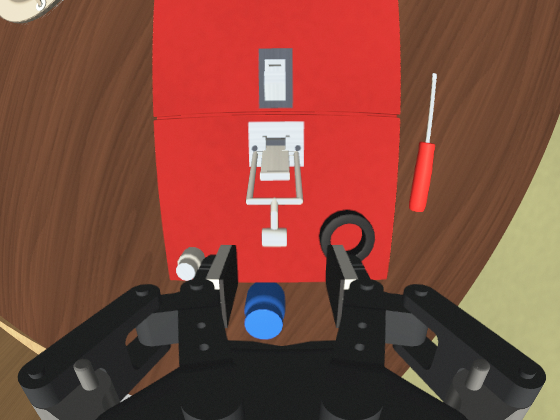

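The knob is at (274,237), matching prediction (0,-92,105); the bar is at row 202 and the keeper at rows 48–107. Next I zoom on the keeper and descend over the knob.

Run:
```python
from h import *
o=get_obs()
im=cv2.imread("pics/w2.png")[40:112,245:305]
cv2.imwrite("pics/k.png",cv2.resize(im,None,fx=8,fy=8,interpolation=cv2.INTER_CUBIC))
w=viewer.grab_frame("wrist")
for v in (50,58,64,70,76,82,90,100,107): print(v,w["pixels"][v,274],[cs(onz(w,274,v,.11+z,o))[1].round(1) for z in (.010,.0175,.021)])
print([int(w["pixels"][v,274].mean()) for v in range(44,112)])
print("knob",cs(onz(w,274,237,.221,o)),"bar",cs(onz(w,274,202,.2,o)))
```

```text
50 [216  53  49] [np.float64(72.2), np.float64(70.6), np.float64(69.9)]
58 [105 110 119] [np.float64(63.9), np.float64(62.5), np.float64(61.9)]
64 [104 108 118] [np.float64(57.8), np.float64(56.5), np.float64(56.0)]
70 [223 230 235] [np.float64(51.7), np.float64(50.6), np.float64(50.1)]
76 [223 230 235] [np.float64(45.6), np.float64(44.6), np.float64(44.2)]
82 [228 236 240] [np.float64(39.5), np.float64(38.7), np.float64(38.3)]
90 [225 232 237] [np.float64(31.5), np.float64(30.9), np.float64(30.6)]
100 [223 230 231] [np.float64(21.5), np.float64(21.1), np.float64(20.9)]
107 [223 231 233] [np.float64(14.6), np.float64(14.3), np.float64(14.2)]
[106, 107, 107, 108, 108, 107, 106, 107, 105, 105, 107, 106, 109, 112, 111, 110, 111, 111, 111, 112, 110, 112, 111, 175, 225, 228, 229, 229, 203, 125, 168, 229, 229, 228, 228, 230, 230, 231, 234, 233, 230, 230, 233, 230, 229, 229, 231, 230, 228, 228, 227, 227, 228, 227, 227, 228, 228, 228, 228, 227, 228, 228, 228, 229, 204, 136, 109, 110]
knob [  3.8783501  -81.39653187 111.        ] bar [  3.58552126 -60.51206776  90.        ]
```

View pics/k.png

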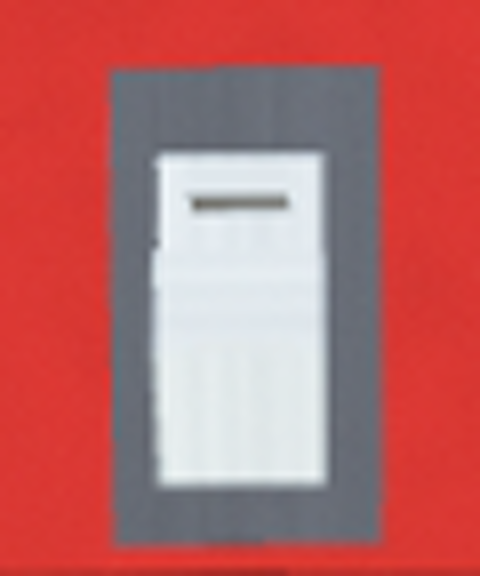

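The keeper's bright block shows a dark line (the back wall's face), which puts the wall at case y≈48 mm and the lip edge at ≈41 mm, so the seat is near 40.7. The arm was still settling, so I re-measure the knob now.

Run:
```python
from h import *
viewer.grab_frame("top"); o=st()
w=viewer.grab_frame("wrist")
for n in ["loop","keeper"]:
    for q in viewer.trace(w,n)[:1]:
        ys,xs=np.nonzero(q["pixels"]); print(n,round(q["score"],2),q["rect"],xs.mean().round(1),ys.mean().round(1))
g=w["pixels"].astype(int); m=(g.min(2)>150)&(g.max(2)-g.min(2)<40)
# knob blob
k=np.zeros_like(m);k[225:262,250:300]=m[225:262,250:300]
ys,xs=np.nonzero(k); 
print([(v,xs[ys==v].min(),xs[ys==v].max()) for v in sorted(set(ys))])
b=np.zeros_like(m);b[60:120,250:300]=m[60:120,250:300]; ys,xs=np.nonzero(b); print("keeper white",xs.min(),xs.max(),ys.min(),ys.max(),cs(onz(w,(xs.min()+xs.max())/2,90,.125,o)))
```

```text
t 3.63 tcp case [  8.4 -63.8 191.2] toolx deg vs case y -0.06 F case [-0.39 -0.06  0.69] w 43.0 gf 0.0
loop 0.85 [242.8, 160.8, 295.6, 258.8] 270.0 212.8
keeper 0.8 [263.5, 66.2, 281.9, 108.3] 272.3 87.3
[(np.int64(225), np.int64(267), np.int64(273)), (np.int64(226), np.int64(267), np.int64(273)), (np.int64(227), np.int64(267), np.int64(273)), (np.int64(228), np.int64(267), np.int64(273)), (np.int64(229), np.int64(267), np.int64(273)), (np.int64(230), np.int64(267), np.int64(273)), (np.int64(231), np.int64(267), np.int64(273)), (np.int64(232), np.int64(267), np.int64(273)), (np.int64(233), np.int64(267), np.int64(273)), (np.int64(234), np.int64(267), np.int64(273)), (np.int64(235), np.int64(267), np.int64(273)), (np.int64(236), np.int64(267), np.int64(273)), (np.int64(237), np.int64(266), np.int64(272)), (np.int64(238), np.int64(267), np.int64(272)), (np.int64(239), np.int64(258), np.int64(272)), (np.int64(240), np.int64(258), np.int64(280)), (np.int64(241), np.int64(258), np.int64(281)), (np.int64(242), np.int64(258), np.int64(281)), (np.int64(243), np.int64(258), np.int64(281)), (np.int64(244), np.int64(257), np.int64(281)), (np.int64(245), np.int64(257), np.int64(281)), (np.int64(246), np.int64(257), np.int64(281)), (np.int64(247), np.int64(257), np.int64(281)), (np.int64(248), np.int64(257), np.int64(281)), (np.int64(249), np.int64(257), np.int64(281)), (np.int64(250), np.int64(257), np.int64(281)), (np.int64(251), np.int64(257), np.int64(281)), (np.int64(252), np.int64(258), np.int64(281)), (np.int64(253), np.int64(258), np.int64(281)), (np.int64(254), np.int64(258), np.int64(281)), (np.int64(255), np.int64(259), np.int64(280))]
keeper white 262 282 67 108 [ 0.1775925  30.61911905 15.        ]
```

>>> play_rows([
  [[0, -0.07, -0.02, 0.1, 0], [0, -0.13, -0.04, 0.2, 0], [0, -0.13, -0.04, 0.25, 0], [0, -0.13, -0.04, 0.25, 0], [0, -0.13, -0.04, 0.25, 0], [0, -0.13, -0.04, 0.25, 0]],
])

```text
clock: 4.28
tcp_pos: [0.5568, -0.178, 0.2519]
orientation: [1.649, 2.673, 0.001]
contact_force: [-0.6, 0.6, 0.9]
grip_width: 0.0431
gripper_force: 0.0
```

Run:
```python
from h import *
viewer.grab_frame("top"); o=st()
w=viewer.grab_frame("wrist"); save(w,"w3.png")
g=w["pixels"].astype(int); m=(g.min(2)>150)&(g.max(2)-g.min(2)<40)
n,l,s,ce=cv2.connectedComponentsWithStats(m.astype(np.uint8))
for i in range(1,n):
    if s[i,4]>80: print(s[i],ce[i].round())
for q in viewer.trace(w,"loop")[:1]: print(q["rect"])
for k in [(0,-90,111),(0,-85,113),(0,-92,108)]: print(np.round(proj(w,wd(k),o)))
```

```text
t 4.33 tcp case [  0.9 -90.4 142.1] toolx deg vs case y -0.04 F case [-0.86  1.09  0.88] w 42.8 gf 0.0
[ 267   28   26   48 1147] [279.  52.]
[445  58  12  76 305] [451.  95.]
[ 243  101   73  148 5224] [280. 157.]
[164 256  26  25 154] [179. 263.]
[161 267  22  21 353] [172. 277.]
[243.8, 133.0, 314.7, 248.5]
[279. 238.]
[279. 231.]
[279. 239.]
```

View pics/w3.png

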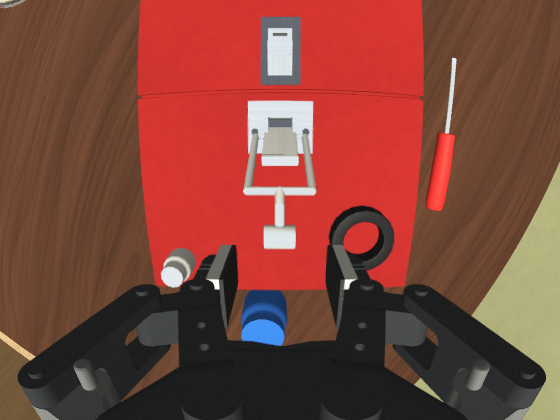

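The knob at (279.5,237) agrees with (0,-90,111). I'll descend and pinch it.

>>> play_rows([
  [[0, 0, -0.003, 0.1, 0], [0, 0, -0.003, 0.18, 0], [0, 0, -0.003, 0.22, 0], [0, 0, -0.003, 0.22, 0], [0, 0, -0.003, 0.22, 0]],
])

```text
clock: 4.85
tcp_pos: [0.5558, -0.1788, 0.2074]
orientation: [1.65, 2.673, -0.0]
contact_force: [-0.0, -0.1, 0.9]
grip_width: 0.0431
gripper_force: 0.0
```

>>> play_rows([
  [[0.6, 0, 0, 0, 0], [0.8, 0, 0, 0, 0], [0.8, 0, 0, 0, 0], [0.8, 0, 0, 0, 0], [0.8, 0, 0, 0, 0]],
], grip_force=20)

```text
clock: 5.27
tcp_pos: [0.5563, -0.1795, 0.2079]
orientation: [1.65, 2.671, 0.001]
contact_force: [1.1, -1.9, 3.8]
grip_width: 0.0174
gripper_force: 23.6
```

```bash
cat >> h.py <<'E'
def knob(L,a):
    b=L-.243; h=np.array([-30-14*np.cos(b),20+14*np.sin(b)])
    d=np.array([-np.cos(a),np.sin(a)]); s=np.array([-np.sin(a),-np.cos(a)])
    return h+93.9*d+18*s, h+73.9*d
from scipy.optimize import fsolve
def inv(y,z,g=(1.6,2.5)):
    s,_,ok,_=fsolve(lambda q:knob(*q)[0]-[y,z],g,full_output=1); return s,knob(*s)[1],ok
E
python3 - <<'E'
from h import *
o=st()
print("rest",knob(1.18,1.2)[0],knob(1.18,1.18)[0])
for L,a in [(1.3,1.5),(1.4,1.8),(1.5,2.1),(1.6,2.4),(1.7,2.7),(1.8,2.9)]:print(L,a,*[x.round(1) for x in knob(L,a)])
def bi(y,z,g=(2.,3.2)):
    s=fsolve(lambda q:knob(*q)[1]-[y,z],g); return s.round(2),knob(*s)[0].round(1)
for y,z in [(44.5,34),(44.5,28),(44.5,24),(44.5,18),(44.5,12.5),(41,12.5),(48,12.5),(36,12.5),(40.7,12.5)]: print(y,z,*bi(y,z))
E
```

```text
t 5.27 tcp case [ -0.2 -91.4  97.9] toolx deg vs case y 0.04 F case [ 0.15 -2.21  3.8 ] w 17.4 gf 23.6
rest [-89.09300928 112.27702206] [-90.70266181 111.2448492 ]
1.3 1.5 [-61.5 124.6] [-42.1 105.9]
1.4 1.8 [-31.8 128.4] [-18.8 104.8]
1.5 2.1 [ -2.5 123.5] [ 3.  97.1]
1.6 2.4 [ 24.1 110.4] [21.5 83.6]
1.7 2.7 [45.6 90.3] [35.2 65.5]
1.8 2.9 [56.7 73.9] [41.6 51.7]
44.5 34 [1.86 3.14] [64.5 52. ]
44.5 28 [1.87 3.22] [65.9 44.3]
44.5 24 [1.9  3.28] [66.7 39.1]
44.5 18 [1.98 3.36] [67.9 31.3]
44.5 12.5 [2.08 3.43] [68.8 24.1]
41 12.5 [1.83 3.44] [65.4 23.9]
48 12.5 [2.32 3.41] [72.1 24.5]
36 12.5 [1.45 3.42] [60.2 24.2]
40.7 12.5 [1.81 3.44] [65.1 23.9]
```

>>> play_rows([
  [[0.8, 0.04, -0.01, -0.01, 0], [0.8, 0.11, -0.01, -0.035, 0], [0.8, 0.19, -0.01, -0.06, 0], [0.8, 0.265, -0.01, -0.07, 0], [0.8, 0.34, -0.01, -0.065, 0], [0.8, 0.42, -0.01, -0.05, 0], [0.8, 0.49, -0.01, -0.02, 0], [0.8, 0.56, -0.01, 0.017, 0], [0.8, 0.62, -0.01, 0.065, 0], [0.8, 0.67, -0.01, 0.119, 0], [0.8, 0.73, -0.01, 0.2, 0], [0.8, 0.73, -0.01, 0.2, 0]],
])

```text
clock: 6.27
tcp_pos: [0.4893, -0.0473, 0.1656]
orientation: [1.646, 2.673, 0.002]
contact_force: [6.8, 2.6, 0.0]
grip_width: 0.0174
gripper_force: 23.2
```

Run:
```python
from h import *
viewer.grab_frame("top"); viewer.grab_frame("top"); o=st()
w=viewer.grab_frame("wrist"); s=viewer.grab_frame("scene")
a=w["pixels"][60:420,120:440,::-1]; b=s["pixels"][90:210,230:370,::-1]
a=cv2.resize(a,(400,450));b=cv2.resize(b,(400,343));b=cv2.copyMakeBorder(b,0,107,0,0,0)
cv2.imwrite("pics/v4.png",np.hstack([a,b]))
for n,q in dict(seat=(0,40.7,12.5),knob=(0,56,71)).items(): print(n,np.round(proj(w,wd(q),o)))
```

```text
t 6.37 tcp case [-0.6 56.2 57.1] toolx deg vs case y -0.09 F case [ 4.49  1.04 -0.72] w 17.4 gf 23.3
seat [281. 253.]
knob [282. 276.]
```

View pics/v4.png

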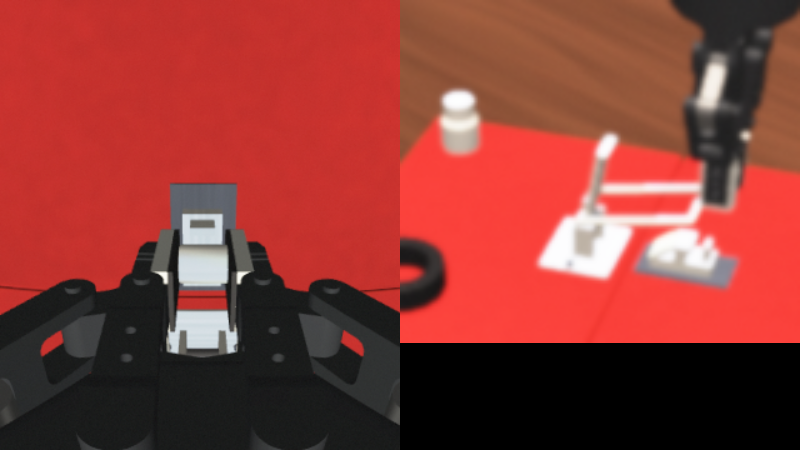

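Held correctly: in the scene crop the loop runs horizontally from the lever to the gripper above the keeper. I'll lower it toward the gap.

>>> play_rows([
  [[0.8, 0.02, 0.007, 0.04, 0], [0.8, 0.038, 0.007, 0.08, 0], [0.8, 0.042, 0.007, 0.11, 0], [0.8, 0.043, 0.007, 0.12, 0], [0.8, 0.043, 0.007, 0.12, 0], [0.8, 0.043, 0.007, 0.12, 0], [0.8, 0.043, 0.007, 0.12, 0]],
])

```text
clock: 7.05
tcp_pos: [0.4865, -0.0408, 0.1427]
orientation: [1.65, 2.672, 0.001]
contact_force: [5.6, 0.3, -0.3]
grip_width: 0.0177
gripper_force: 23.2
```

Run:
```python
from h import *
o=st()
w=viewer.grab_frame("wrist"); s=viewer.grab_frame("scene")
t=cs(o["tcp_pos"]); print(inv(t[1]+.8,t[2]+13.4,(1.9,3.2)))
a=w["pixels"][200:380,200:360,::-1]; b=s["pixels"][120:200,270:350,::-1]
a=cv2.resize(a,(400,450),interpolation=2);b=cv2.resize(b,(400,400),interpolation=2);b=cv2.copyMakeBorder(b,0,50,0,0,0)
cv2.imwrite("pics/v5.png",np.hstack([a,b]))
```

```text
t 7.05 tcp case [-0.5 63.9 32.7] toolx deg vs case y 0.01 F case [ 5.15 -2.21 -0.3 ] w 17.7 gf 23.2
(array([1.80447999, 3.20431409]), array([43.62426029, 29.36731692]), 1)
```

View pics/v5.png

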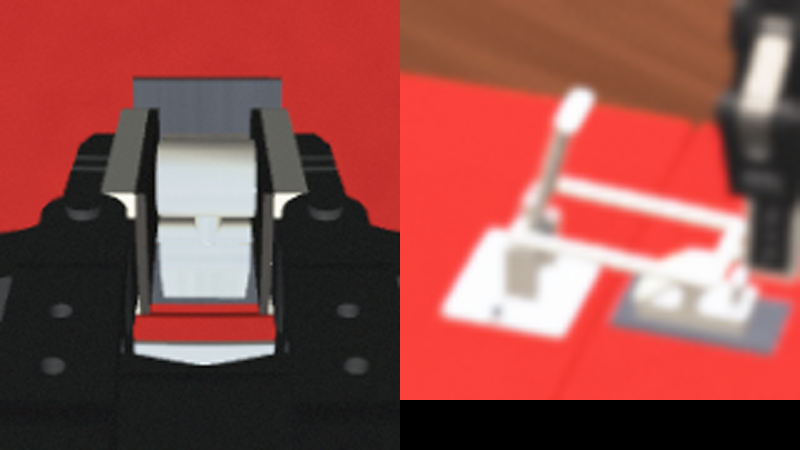

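>>> play_rows([
  [[0.8, 0.003, 0.003, 0.01, 0], [0.8, 0.006, 0.006, 0.02, 0], [0.8, 0.008, 0.006, 0.03, 0], [0.8, 0.01, 0.006, 0.04, 0], [0.8, 0.01, 0.006, 0.04, 0], [0.8, 0.01, 0.006, 0.04, 0]],
])

```text
clock: 7.65
tcp_pos: [0.486, -0.0391, 0.1346]
orientation: [1.651, 2.672, -0.001]
contact_force: [3.0, -1.9, -0.7]
grip_width: 0.0171
gripper_force: 23.2
```

```bash
cat >> h.py <<'E'
def lk():
    o=st(); t=cs(o["tcp_pos"]); print(*inv(t[1]+.8,t[2]+13.4,(1.9,3.2)))
E
python3 -c "
from h import *
lk()"
```

```text
t 7.65 tcp case [-0.2 65.6 24.6] toolx deg vs case y 0.05 F case [ 1.84 -3.04 -0.65] w 17.1 gf 23.2
[1.87868199 3.28846068] [44.01217408 23.15596872] 1
```

>>> play_rows([
  [[0.8, 0.002, 0.003, 0.005, 0], [0.8, 0.003, 0.003, 0.01, 0], [0.8, 0.004, 0.003, 0.015, 0], [0.8, 0.004, 0.003, 0.015, 0]],
])

```text
clock: 7.98
tcp_pos: [0.4858, -0.0383, 0.1316]
orientation: [-1.651, -2.672, 0.002]
contact_force: [3.4, -3.1, -0.8]
grip_width: 0.0171
gripper_force: 23.2
```

```bash
python3 -c "
from h import *
lk()"
```

```text
t 7.98 tcp case [ 0.  66.4 21.6] toolx deg vs case y 0.06 F case [ 1.7  -4.29 -0.78] w 17.1 gf 23.2
[1.93139653 3.31928005] [44.37906146 20.8411932 ] 1
```

>>> play_rows([
  [[0.8, 0.001, 0, 0.005, 0], [0.8, 0.002, 0, 0.01, 0], [0.8, 0.002, 0, 0.015, 0], [0.8, 0.002, 0, 0.015, 0]],
])

```text
clock: 8.32
tcp_pos: [0.4857, -0.038, 0.1286]
orientation: [-1.652, -2.672, 0.001]
contact_force: [3.2, -3.9, -0.5]
grip_width: 0.0177
gripper_force: 23.2
```

```bash
python3 -c "
from h import *
lk()"
```

```text
t 8.32 tcp case [ 0.  66.8 18.6] toolx deg vs case y 0.06 F case [ 1.17 -4.91 -0.49] w 17.7 gf 23.2
[1.95753422 3.34990666] [44.3077632 18.5723177] 1
```

>>> play_rows([
  [[0.8, 0.001, 0, 0.005, 0], [0.8, 0.002, 0, 0.01, 0], [0.8, 0.003, 0, 0.015, 0], [0.8, 0.003, 0, 0.015, 0]],
])

```text
clock: 8.65
tcp_pos: [0.4855, -0.0376, 0.1257]
orientation: [1.652, 2.672, -0.002]
contact_force: [4.1, -5.4, -0.9]
grip_width: 0.0172
gripper_force: 23.3
```

```bash
python3 -c "
from h import *
lk()"
```

```text
t 8.65 tcp case [ 0.  67.2 15.7] toolx deg vs case y 0.07 F case [ 1.24 -6.66 -0.93] w 17.2 gf 23.3
[1.99536799 3.3799211 ] [44.33919769 16.32364315] 1
```

>>> play_rows([
  [[0.8, 0.001, 0, 0.005, 0], [0.8, 0.002, 0, 0.01, 0], [0.8, 0.003, 0, 0.013, 0], [0.8, 0.003, 0, 0.013, 0]],
])

```text
clock: 8.98
tcp_pos: [0.4854, -0.0373, 0.1232]
orientation: [1.652, 2.672, -0.002]
contact_force: [3.9, -5.2, -0.2]
grip_width: 0.0172
gripper_force: 23.3
```

```bash
python3 -c "
from h import *
lk()"
```

```text
t 8.98 tcp case [ 0.1 67.6 13.2] toolx deg vs case y 0.08 F case [ 1.13 -6.42 -0.16] w 17.2 gf 23.3
[2.03106763 3.4049473 ] [44.37000764 14.43312842] 1
```

>>> play_rows([
  [[0.8, 0, 0, 0.005, 0], [0.8, 0, 0, 0.009, 0], [0.8, -0.005, 0, 0.009, 0], [0.8, -0.01, 0, 0.009, 0], [0.8, -0.015, 0, 0.009, 0], [0.8, -0.015, 0, 0.009, 0], [0.8, -0.015, 0, 0.009, 0]],
])

```text
clock: 9.57
tcp_pos: [0.486, -0.0384, 0.1212]
orientation: [-1.649, -2.672, 0.001]
contact_force: [0.7, 0.8, 0.1]
grip_width: 0.0175
gripper_force: 23.3
```

```bash
python3 -c "
from h import *
lk()"
```

```text
t 9.57 tcp case [ 0.1 66.3 11.2] toolx deg vs case y -0.0 F case [0.98 0.43 0.11] w 17.5 gf 23.3
[1.95422192 3.42777373] [42.85391031 13.00090937] 1
```

>>> play_rows([
  [[0.8, -0.005, 0, 0, 0], [0.8, -0.01, 0, 0, 0], [0.8, -0.01, 0, 0, 0], [0.8, -0.01, 0, 0, 0]],
])

```text
clock: 9.9
tcp_pos: [0.4874, -0.0408, 0.1215]
orientation: [-1.65, -2.672, 0.001]
contact_force: [-1.9, 1.7, -0.4]
grip_width: 0.0169
gripper_force: 23.2
```

```bash
python3 -c "
from h import *
lk()"
```

```text
t 9.9 tcp case [ 0.3 63.5 11.5] toolx deg vs case y 0.03 F case [-0.99  2.37 -0.38] w 16.9 gf 23.2
[1.75332049 3.426286  ] [40.07921854 13.21861925] 1
```

>>> play_rows([
  [[0.8, -0.005, 0, 0, 0], [0.8, -0.007, 0, 0, 0], [0.8, -0.007, 0, -0.005, 0], [0.8, -0.007, 0, -0.01, 0], [0.8, -0.007, 0, -0.014, 0], [0.8, -0.007, 0, -0.014, 0]],
])

```text
clock: 10.4
tcp_pos: [0.4879, -0.0418, 0.1242]
orientation: [-1.65, -2.673, 0.001]
contact_force: [-2.2, 3.0, -4.0]
grip_width: 0.0175
gripper_force: 22.8
```

```bash
python3 -c "
from h import *
lk()"
```

```text
t 10.4 tcp case [ 0.3 62.3 14.2] toolx deg vs case y 0.01 F case [-0.63  3.67 -4.  ] w 17.5 gf 22.8
[1.65043434 3.39643414] [39.23636272 15.18400533] 1
```

The lift met −4 N under the lip, so the bar is hooked. I'll relax, release and lift off.

>>> play_rows([
  [[0.8, 0, 0, 0.006, 0], [0.8, 0, 0, 0.01, 0], [0, 0, 0, 0.01, 0], [0, 0, 0, 0.01, 0], [0, 0, 0, 0.01, 0], [0, 0, 0, 0.01, 0], [0, 0, 0, -0.05, 0], [0, 0, 0, -0.15, 0], [0, 0, 0, -0.3, 0], [0, 0, 0, -0.45, 0], [0, 0, 0, -0.5, 0], [0, 0, 0, -0.5, 0]],
])

```text
clock: 11.4
tcp_pos: [0.4906, -0.0422, 0.2272]
orientation: [1.648, 2.669, 0.007]
contact_force: [0.2, 1.1, -0.3]
grip_width: 0.0426
gripper_force: 0.0
```

>>> play_rows([
  [[1, -0.05, 0, 0, 0], [1, -0.1, 0, 0, 0], [1, -0.15, 0, 0, 0], [1, -0.2, 0, 0, 0], [1, -0.2, 0, 0, 0]],
])

```text
clock: 11.82
tcp_pos: [0.5064, -0.0796, 0.2236]
orientation: [1.654, 2.671, -0.002]
contact_force: [0.5, -0.4, -0.0]
grip_width: -0.0
gripper_force: 0.0
```

Run:
```python
from h import *
viewer.grab_frame("top"); o=st()
w=viewer.grab_frame("wrist"); s=viewer.grab_frame("scene")
for n,q in dict(tip=(0,-30+62*.17,20+61),seat=(0,40.7,12.5),knob=(0,65,24)).items(): print(n,np.round(proj(w,wd(q),o)),np.round(proj(s,wd(q))))
a=w["pixels"][:,:,::-1]; b=s["pixels"][100:200,250:350,::-1]
a=cv2.resize(a,(400,300));b=cv2.resize(b,(400,400),interpolation=2);a=cv2.copyMakeBorder(a,0,100,0,0,0)
cv2.imwrite("pics/v6.png",np.hstack([a,b]))
```

```text
t 11.87 tcp case [ -0.   21.3 113.6] toolx deg vs case y 0.14 F case [-0.58  0.5   0.82] w 0.3 gf 0.0
tip [281. 298.] [301. 140.]
seat [281. 181.] [333. 178.]
knob [281. 151.] [346. 175.]
```

View pics/v6.png

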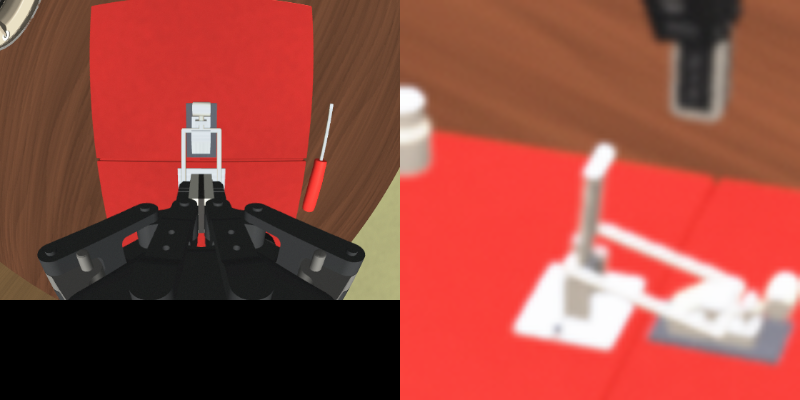

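Hooked: the scene crop shows the loop over the keeper, the knob beyond it, and the lever up with its tip at (300,140), so L≈1.75. Next I press the lever with closed fingers.

>>> play_rows([
  [[1, -0.06, 0, 0.05, 0], [1, -0.09, 0, 0.1, 0], [1, -0.09, 0, 0.15, 0], [1, -0.09, 0, 0.19, 0], [1, -0.095, 0, 0.205, 0], [1, -0.095, 0, 0.205, 0], [1, -0.095, 0, 0.205, 0]],
])

```text
clock: 12.55
tcp_pos: [0.5147, -0.0945, 0.1833]
orientation: [-1.65, -2.673, 0.0]
contact_force: [-0.6, 0.4, 0.4]
grip_width: 0.0005
gripper_force: 0.0
```

```bash
python3 -c "
from h import *
st()"
```

```text
t 12.55 tcp case [ 0.6  3.3 73.3] toolx deg vs case y 0.01 F case [-0.36  0.65  0.4 ] w 0.5 gf 0.0
```

>>> play_rows([
  [[1, -0.02, 0, 0, 0], [1, -0.04, 0, 0, 0], [1, -0.06, 0, 0, 0], [1, -0.08, 0, 0, 0], [1, -0.1, 0, -0.003, 0], [1, -0.12, 0, -0.003, 0], [1, -0.14, 0, 0, 0], [1, -0.16, 0, 0.004, 0], [1, -0.18, 0, 0.007, 0], [1, -0.187, 0, 0.008, 0], [1, -0.187, 0, 0.008, 0]],
])

```text
clock: 13.47
tcp_pos: [0.5317, -0.1283, 0.1816]
orientation: [-1.651, -2.673, -0.0]
contact_force: [-1.3, 4.1, 0.8]
grip_width: 0.0001
gripper_force: 2.1
```

```bash
python3 -c "
from h import *
st()"
```

```text
t 13.47 tcp case [  0.7 -34.5  71.6] toolx deg vs case y 0.03 F case [0.67 4.25 0.84] w 0.1 gf 2.1
```

>>> play_rows([
  [[1, -0.02, 0, 0.007, 0], [1, -0.04, 0, 0.016, 0], [1, -0.06, 0, 0.026, 0], [1, -0.075, 0, 0.036, 0], [1, -0.09, 0, 0.047, 0], [1, -0.104, 0, 0.058, 0], [1, -0.104, 0, 0.058, 0]],
])

```text
clock: 14.05
tcp_pos: [0.5412, -0.1473, 0.1699]
orientation: [1.651, 2.672, -0.0]
contact_force: [-0.4, 2.9, 2.5]
grip_width: -0.0001
gripper_force: 2.0
```

```bash
python3 -c "
from h import *
st()"
```

```text
t 14.05 tcp case [  0.6 -55.8  59.9] toolx deg vs case y 0.04 F case [0.93 2.73 2.53] w -0.1 gf 2.0
```

Run:
```python
from h import *
s=viewer.grab_frame("scene"); p=viewer.grab_frame("top")
b=s["pixels"][100:200,250:350,::-1]; a=p["pixels"][205:285,245:345,::-1]
cv2.imwrite("pics/v7.png",np.hstack([cv2.resize(a,(400,320),interpolation=2),cv2.resize(b,(400,400),interpolation=2)[:320]]))
for n,q in dict(tip=(0,-30-62*.7,20+62*.717),bar31=(0,31,12.5),knob=(0,56,24)).items(): print(n,np.round(proj(s,wd(q))),np.round(proj(p,wd(q))))
```

```text
tip [273. 143.] [331. 228.]
bar31 [327. 177.] [271. 257.]
knob [341. 174.] [257. 264.]
```

View pics/v7.png

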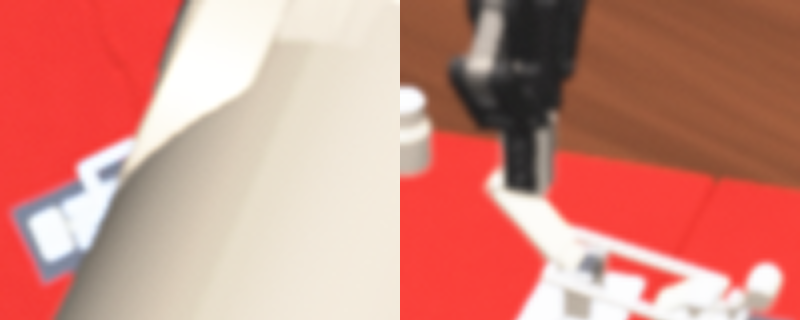

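Forces of 4.3 N and 3.7 N exceed what the lever spring alone gives (about 1.5 N), so the keeper is drawn and the bar is hooked. I'll continue over centre.

>>> play_rows([
  [[1, -0.012, 0, 0.013, 0], [1, -0.024, 0, 0.026, 0], [1, -0.036, 0, 0.04, 0], [1, -0.045, 0, 0.055, 0], [1, -0.054, 0, 0.07, 0], [1, -0.063, 0, 0.087, 0], [1, -0.063, 0, 0.087, 0]],
])

```text
clock: 14.73
tcp_pos: [0.5467, -0.1588, 0.1522]
orientation: [1.651, 2.672, -0.001]
contact_force: [1.3, 0.0, 0.5]
grip_width: -0.0
gripper_force: 0.5
```

```bash
python3 -c "
from h import *
st()"
```

```text
t 14.73 tcp case [  0.4 -68.6  42.2] toolx deg vs case y 0.05 F case [ 1.15 -0.56  0.51] w -0.0 gf 0.5
```

>>> play_rows([
  [[1, -0.008, 0, 0.02, 0], [1, -0.014, 0, 0.04, 0], [1, -0.018, 0, 0.06, 0], [1, -0.02, 0, 0.075, 0], [1, -0.02, 0, 0.085, 0], [1, -0.02, 0, 0.085, 0]],
])

```text
clock: 15.23
tcp_pos: [0.5476, -0.1611, 0.1348]
orientation: [-1.649, -2.672, 0.001]
contact_force: [0.1, -0.3, 0.0]
grip_width: -0.0
gripper_force: 0.0
```

```bash
python3 -c "
from h import *
st()"
```

```text
t 15.23 tcp case [  0.1 -71.   24.8] toolx deg vs case y 0.01 F case [-0.05 -0.31  0.04] w -0.0 gf 0.0
```

>>> play_rows([
  [[1, 0, 0, 0.005, 0], [1, 0, 0, 0.01, 0], [1, 0, 0, 0.015, 0], [1, 0, 0, 0.015, 0]],
])

```text
clock: 15.57
tcp_pos: [0.5482, -0.1614, 0.1327]
orientation: [-1.65, -2.673, -0.0]
contact_force: [0.4, 0.2, -1.4]
grip_width: 0.0001
gripper_force: 0.0
```

```bash
python3 -c "
from h import *
st()"
```

```text
t 15.57 tcp case [  0.6 -71.6  22.7] toolx deg vs case y 0.01 F case [ 0.41  0.03 -1.36] w 0.1 gf 0.0
```

>>> play_rows([
  [[1, 0, 0, 0.003, 0], [1, 0, 0, 0.006, 0], [1, 0, 0, 0.009, 0], [1, 0, 0, 0.009, 0]],
])

```text
clock: 15.9
tcp_pos: [0.5485, -0.1615, 0.1319]
orientation: [-1.651, -2.673, -0.001]
contact_force: [-2.2, 1.1, 8.6]
grip_width: 0.0002
gripper_force: 4.1
```

```bash
python3 -c "
from h import *
st()"
```

```text
t 15.9 tcp case [  0.8 -71.8  21.9] toolx deg vs case y 0.03 F case [-1.42  1.98  8.62] w 0.2 gf 4.1
```

>>> play_rows([
  [[1, 0, 0, 0.003, 0], [1, 0, 0, 0.006, 0], [1, 0, 0, 0.006, 0]],
])

```text
clock: 16.15
tcp_pos: [0.5485, -0.1615, 0.1316]
orientation: [-1.651, -2.673, -0.002]
contact_force: [-5.7, 2.3, 15.9]
grip_width: 0.0001
gripper_force: 8.6
```

```bash
python3 -c "
from h import *
st()"
```

```text
t 16.15 tcp case [  0.8 -71.8  21.6] toolx deg vs case y 0.04 F case [-4.11  4.62 15.92] w 0.1 gf 8.6
```

Firm stop at 16 N with the plate top at 21.6 mm, as expected for home (22 mm). I'll retreat and verify.

>>> play_rows([
  [[1, 0, 0, -0.01, 0], [1, 0, 0, -0.05, 0], [1, 0, 0, -0.2, 0], [1, 0, 0, -0.4, 0], [1, 0, 0, -0.6, 0], [1, -0.2, 0, -0.7, 0], [1, -0.4, 0, -0.7, 0], [1, -0.6, 0, -0.7, 0], [1, -0.6, 0, -0.7, 0], [1, -0.6, 0, -0.7, 0]],
])

```text
clock: 16.98
tcp_pos: [0.6017, -0.2717, 0.2697]
orientation: [1.656, 2.669, -0.003]
contact_force: [-0.2, 0.4, -1.1]
grip_width: 0.0
gripper_force: 0.0
```

Run:
```python
from h import *
viewer.grab_frame("top"); o=st()
s=viewer.grab_frame("scene"); w=viewer.grab_frame("wrist")
for n,q in dict(tip=(0,-92,20),tip06=(0,-92,24),seat=(0,40.7,12.5),bar=(0,29.5,12.5)).items(): print(n,np.round(proj(s,wd(q)),1),np.round(proj(w,wd(q),o),1))
b=s["pixels"][110:200,250:350,::-1]; a=w["pixels"][0:180,200:360,::-1]
cv2.imwrite("pics/v8.png",np.hstack([cv2.resize(a,(400,450),interpolation=2),cv2.resize(b,(400,360),interpolation=2)[:450] if 0 else cv2.copyMakeBorder(cv2.resize(b,(400,360),interpolation=2),0,90,0,0,0)]))
```

```text
t 17.03 tcp case [-1.000e-01 -1.922e+02  1.595e+02] toolx deg vs case y 0.12 F case [ 0.11  0.65 -0.01] w -0.0 gf 0.0
tip [264.2 162.3] [280.4  79.9]
tip06 [264.1 160.5] [280.4  79.3]
seat [332.6 177.8] [280.1 -51.6]
bar [326.6 176.7] [280.1 -41.9]
```

View pics/v8.png

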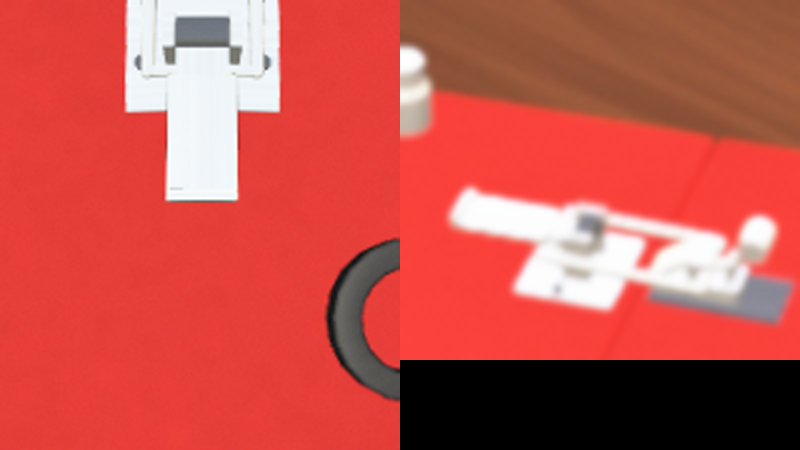

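The lever lies flat with its tip at row 80 (predicted 79.9). The keeper has been drawn toward the lever with the bar in it.

```bash
python3 -c "
from h import *
print(r.hand_in())"
```

```text
the job is handed in; nothing more can be done
None
```

The case is latched and the job is handed in: the loop's bar is hooked behind the keeper's lip and the lever is pressed home, at about 16–17 N peak measured (limit 22 N) in about 17 s, with no verdict returned.

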